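Roll the insect tub onto its other side so its air vent faces up

ROBOT

A 6-joint arm with a two-finger parallel gripper is mounted at the origin on the work surface. World frame = base frame: x ahead of the robot, y to its left, z up, the work surface at z = 0. Lengths are in m, angles in rad, forces in N, time in s.
With the tool pointing down it reaches from about 0.25 to 0.775 m from the base axis. Payload 4 kg.
Tool frame: the origin (TCP) lies midway between the tips of the shut fingers; the grasp point (between the pads) lies bot.hold_point_z behind it (bot.hold_point_z is the distance from the TCP to the grasp point, in m); z points along the fingers, y is the line along which they close (so a half turn about z gives the same grasp; the last joint's range is limited). The gripper opens to 85 mm and grips with 20 to 120 N. Pads are 22 mm wide; open, the fingers measure 114 mm over their backs; the gripper's body (76 mm by 85 mm) begins 54 mm behind the grasp point. The pads swing forward as they close: fully open they stand 13 mm farther back than shut.
Start: joints at [-1.372, 0.087, 1.371, -0, 1.684, -0.103], TCP at [0.163, -0.525, 0.204] pointing down, gripper open.
Joint ranges: [-3.1, 3.1], [-0.76, 2.03], [0.27, 2.55], [-1.08, 4.22], [0.17, 2.65], [-2.57, 2.57]. Speed limits (rad/s): [2.79, 2.79, 3.14, 3.14, 3.14, 3.14].

INTERFACE

Orientations are given as a unit quaternion [w, x, y, z].
In Python, from workcell import bot gives the robot as it stands.
- The arm moves only by the tool step_arm, never from a script. Its argument "commands" is a list of rows, each an object with "xyz": the shift along the tool's x, y, z in mm, a list of three; "yaw": the turn about the tool's z in degrees; "hand": the finger opening in mm, from 0 to 85.4. A call has 1 to 10 rows; each row is the pose to reach, as a shift and turn from the pose commanded when the call began, along the tool's axes at that moment; what a row does not reach only later rows make up. A row lasts 1/8 s, in which the tool goes at most 62.5 mm and 10.7 degrees, less where a joint would pass 70% of its speed; a pose out of reach is approached as far as the arm can. A call with a gripper value outside its range is refused whole. The fingers move at their own pace and stop on an object; the grip force is fixed at half the most. Time passes only in rows, so rows that repeat a pose let the fingers close. It gives the time, the measured TCP pose, the force, the opening and the grip force at its end, in the units of the state.
- bot.get_state(): the state, without advancing time (a new reading comes with each control period).
- bot.snapshot(name): name is "scene" or "side" or "wrist"; returns (picture, depth): 400x640x3 uint8, red, green, blue; 400x640 float32, m along the optical axis (not along the pixel's ray), 0 where there is no reading.
- bot.camera_params(name): a dict with "fovy" (degrees; the focal length in pixels is half the picture's height over the tangent of half this angle, whatever the lens; pixels are square), "cx", "cy" (the principal point, pixels), "rvec" (rotation vector, rad) and "tvec" (3), from world to camera coordinates, as OpenCV has them. Camera axes: x right, y down, z forward; pixel columns grow to the right and rows downward; lengths in m; the calibration is good to about 2 mm. A picture is of the moment at which its call begins: read the wrist's pose just before it. camera_params takes no time and is no camera call; for the wrist camera it gives the pose at the moment of the call.
- bot.close_job(): hands the job in; it is judged then, once.
The state is a dict: "time": time; "qpos": joint angles; "qvel": joint speeds; "effort": joint torques, N m; "tool_pos": TCP position; "orientation": TCP orientation; "force": force on the tool from outside, world axes, zero at the start; "moment": the same for the moment, N m; "gripper_width": opening from 0.0 (shut) to 1.0 (fully open); "finger_force": force on a finger pad.
Only numpy, scipy, OpenCV 4.12 (cv2) and the standard library are available. Lean on these libraries where they do the work, as an engineer would, in place of code of your own. Each camera call takes 0.05 s, during which the arm holds its last target. There are 200 camera calls.

TASK

The round insect tub is lying on its air vent. Stroke it along with the fingertips on its top so that it rolls half a turn towards the feeding dish, and let it come to rest lying there with the vent facing straight up. Only roll it from above: do not pinch it, lift it or shove it from the side, and leave the dish, the cave, the tongs and the spray bottle where they are.

Things in the scene. Friction and masses are not known exactly. Their poses are not given: they have to be found in the camera images.
- tub: Green plastic insect tub, a cylinder 64 mm across and 116 mm long with a flush ribbed twist cap at its +x end, lying on its side on the mat; about 180 g. Origin mid-axis, 32 mm above the mat, 36 mm above the shelf. Own x: level, along the axis to the cap, away from the robot within 0.35 rad, so it rolls left or right. Own -z: out through the vent (start: z up, vent underneath; end: z down).
- tub_vent (a point): Centre of the tub's air vent: seven dark slots 50 mm long, flush in the side wall over 27 mm round it; 32 mm from the axis, 14 mm from mid-length away from the cap. Half a turn carries the tub 101 mm.
- mat: Thin cork mat fixed on the pine shelf, 240 mm (own x) by 720 mm (own y) and 4 mm thick; origin at the centre of its underside. The tub, dish and cave stand on it.
- dish: Grey ceramic feeding dish, an open bowl 84 mm across the rim and 28 mm high, loose on the mat left or right of the tub (it may have changed sides with the cave), with room to roll the tub half a turn towards it without touching it; origin at the centre of its underside.
- cave: Brown resin hide cave, a rough arch about 112 mm wide (own y), 100 mm long (own x) and 60 mm high, loose on the mat on the other side of the tub from the dish; origin at the centre of its underside. Leave alone.
- tongs: Stainless feeding tongs lying on the shelf between the robot and the mat, about 200 mm long (own x), 25 mm wide, 10 mm high; origin at the centre of the underside. Leave alone.
- spray: Amber glass spray bottle standing on the shelf off the mat's left end, 68 mm in diameter and 188 mm high; origin at the centre of its underside. Leave alone.
- tub_cap (a point): Centre of the cap's end face, on the tub's axis, 58 mm from its middle. The tub has a little rolling resistance: let go slowly, it stops within a few mm and stays. Fingertips that stick to its top travel twice as far as its axis.

How it is judged:
By the outcome, as a careful person would: the job done as asked, in the order asked, and still so for the second after the job is handed in, with the robot touching nothing.
It also fails if it takes over 51 s, if anything falls off the work surface, if the arm or the gripper's body presses on something with over 40 N, if the wrist force passes 120 N, or if a joint passes its speed limit or range.

## Working session

There is one attempt and no reset: what is moved stays moved. The work goes in short steps, Python scripts to look and compute and a tool call to move; the robot and the scene stay as the last step left them, time stands still between calls to the robot, and variables do not carry over. Pictures are saved under pics/ and viewed, at most 10 in all, crops included, and the job is handed in when it is done.

Besides the shell and the picture viewer there is one more tool, called as name([rows], argument=value, ...), one row to a line, values as JSON. step_arm: Moves the arm, as the interface text tells. Its arguments: {"type":"object","properties":{"commands":{"type":"array","items":{"type":"object","properties":{"xyz":{"type":"array","items":{"type":"number"}},"yaw":{"type":"number"},"hand":{"type":"number"}}}}},"required":["commands"]}

```bash
mkdir -p pics
cat > h.py <<'E'
import numpy as np, cv2
from workcell import bot
def cam(n):
    c=bot.camera_params(n); f=200/np.tan(np.radians(c['fovy'])/2)
    R=cv2.Rodrigues(np.array(c['rvec'],float))[0]; t=np.array(c['tvec'],float).ravel()
    return f,c['cx'],c['cy'],R,t
def cloud(n,d,c=None):
    f,cx,cy,R,t=c or cam(n); v,u=np.mgrid[:400,:640]
    P=np.stack([(u-cx)/f*d,(v-cy)/f*d,d],-1)
    return (P-t)@R
def ray(c,u,v,z):
    f,cx,cy,R,t=c; o=-R.T@t; r=R.T@np.array([(u-cx)/f,(v-cy)/f,1]); return o+r*(z-o[2])/r[2]
E
python3 - <<'E'
from h import *
s=bot.get_state(); print(s['time'],s['tool_pos'],s['orientation'],bot.hold_point_z)
ims=[]
for n in('scene','side'):
    p,d=bot.snapshot(n); np.savez(f'pics/{n}0.npz',p=p,d=d); cv2.imwrite(f'pics/{n}0.png',p[...,::-1])
    print(n,bot.camera_params(n))
E
```

```text
0.0 [ 0.163368   -0.52458797  0.20283631] [-1.10826667e-03  9.88639821e-01  1.50299952e-01 -3.36162446e-05] 0.0187
scene {'fovy': 49.11544851539478, 'cx': 311.4794340630135, 'cy': 205.65433502234825, 'rvec': array([ 1.97984155,  1.31483822, -0.6031439 ]), 'tvec': array([-0.31048902, -0.26201616,  1.6574204 ])}
side {'fovy': 48.548657707802285, 'cx': 329.7551405957423, 'cy': 204.01044481064014, 'rvec': array([ 0.65369855, -2.71562672,  1.04451652]), 'tvec': array([0.51556922, 0.1293611 , 1.00663253])}
```

View pics/scene0.png

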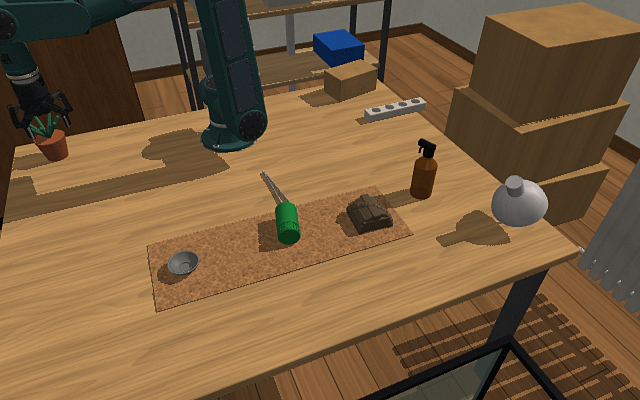

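View pics/side0.png

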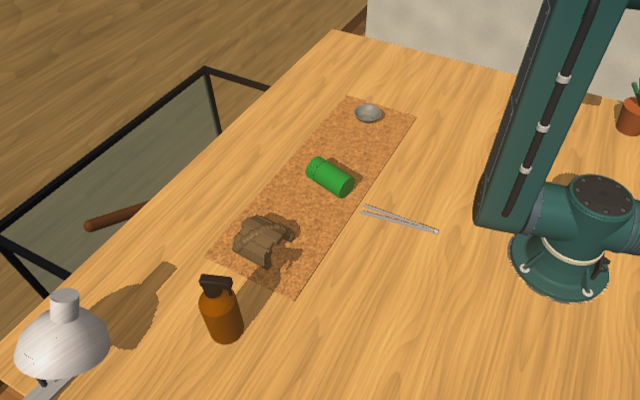

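The scene view shows the tub at about (288,222), the dish at (183,263) on the robot's right, and the cave at (370,212) and spray at (425,170) on its left. The side view agrees, with the tub at (330,176). I'll locate them from depth and the colour mask.

Run:
```python
from h import *
for n in('scene','side'):
    z=np.load(f'pics/{n}0.npz');p=z['p'];d=z['d'];W=cloud(n,d)
    q=p.astype(int); m=(q[...,1]>q[...,0]*1.8)&(q[...,1]>q[...,2]*1.6)&(q[...,1]>50)&(d>0)&(W[...,2]>0.01)&(W[...,2]<.1)&(W[...,0]>.3)
    k,l,s,c=cv2.connectedComponentsWithStats(m.astype(np.uint8)); i=1+np.argmax(s[1:,4]); P=W[l==i]
    print(n,len(P),P.min(0),P.max(0))
    top=P[P[:,2]>np.percentile(P[:,2],98)-.010]
    xy=top[:,:2]; c0=xy.mean(0); v=np.linalg.svd(xy-c0)[2][0] if len(xy)<3000 else 0; v=v*np.sign(v[0])
    a=(P[:,:2]-c0)@v
    print('top',c0,np.percentile(top[:,2],90),'yaw',np.arctan2(v[1],v[0]),'extent mid',c0+v*(a.min()+a.max())/2,np.ptp(a))
    from scipy.optimize import least_squares
    def res(x):
        ax=np.array([np.cos(x[1]),np.sin(x[1])]); nn=np.array([-ax[1],ax[0]])
        b=P[:,:2]@nn-x[0]; return np.hypot(b,P[:,2]-.036-x[2])-.032
    yaw0=np.arctan2(v[1],v[0]); r=least_squares(res,[c0@np.array([-np.sin(yaw0),np.cos(yaw0)]),yaw0,0],loss='soft_l1',f_scale=.002)
    x=r.x; ax=np.array([np.cos(x[1]),np.sin(x[1])]); nn=np.array([-ax[1],ax[0]]); a=P[:,:2]@ax; 
    lo,hi=np.percentile(a,[.5,99.5]); print('fit yaw',x[1],'dz',x[2],'mid',ax*(lo+hi)/2+nn*x[0],hi-lo,np.abs(r.fun).mean())
    # other objects
    hm=(d>0)&(W[...,2]>.012)&(W[...,2]<.25)&(W[...,0]>.3)&(W[...,0]<.8)&(abs(W[...,1])<.6)
    k,l,s,c=cv2.connectedComponentsWithStats(hm.astype(np.uint8))
    for i in range(1,k):
        if s[i,4]>60: P=W[l==i]; print(' obj',c[i].round(),P.min(0).round(3),P.max(0).round(3))
```

```text
scene 787 [ 0.50672149 -0.017104    0.01074419] [0.62801087 0.06711474 0.07293151]
top [0.56952178 0.02504057] 0.06903075823157688 yaw -0.2519035354736005 extent mid [0.56654339 0.02580712] 0.11731049479769223
fit yaw -0.24673008132650856 dz 8.920916869506934e-05 mid [0.56700178 0.02615461] 0.11552371823473195 0.004210371940871312
 obj [424. 170.] [0.533 0.438 0.012] [0.604 0.505 0.192]
 obj [510. 186.] [0.758 0.585 0.125] [0.8   0.6   0.162]
 obj [369. 213.] [0.562 0.208 0.012] [0.668 0.318 0.07 ]
 obj [500. 207.] [0.738 0.584 0.024] [0.8  0.6  0.11]
 obj [287. 223.] [ 0.502 -0.017  0.013] [0.63  0.07  0.073]
 obj [183. 262.] [ 0.55  -0.316  0.012] [ 0.634 -0.234  0.037]
side 903 [ 0.50954997 -0.00627103  0.02473743] [0.62580175 0.07395093 0.07031139]
top [0.5641435  0.03385063] 0.06751179917040835 yaw -0.27387510325784975 extent mid [0.56526444 0.03353572] 0.1146741634601823
fit yaw -0.2673049813855202 dz -0.0012336642154711966 mid [0.56366831 0.02806112] 0.11254847246488298 0.0013197710605830585
 obj [367. 113.] [ 0.552 -0.315  0.012] [ 0.634 -0.23   0.034]
 obj [329. 177.] [ 0.501 -0.007  0.013] [0.629 0.074 0.07 ]
 obj [260. 239.] [0.557 0.217 0.012] [0.666 0.325 0.069]
 obj [220. 308.] [0.53  0.446 0.012] [0.6   0.512 0.19 ]
 obj [ 71. 293.] [0.76  0.586 0.147] [0.799 0.6   0.16 ]
 obj [ 94. 317.] [0.738 0.589 0.056] [0.796 0.6   0.102]
```

step_arm([
  {"xyz": [30,-22,-5],"yaw": -3,"hand": 40},
  {"xyz": [75,-56,-5],"yaw": -8,"hand": 40},
  {"xyz": [120,-90,-5],"yaw": -13,"hand": 40},
  {"xyz": [165,-124,-5],"yaw": -18,"hand": 40},
  {"xyz": [210,-158,-5],"yaw": -23,"hand": 40},
  {"xyz": [255,-192,-5],"yaw": -28,"hand": 40},
  {"xyz": [300,-226,-5],"yaw": -33,"hand": 40},
  {"xyz": [345,-260,-5],"yaw": -38,"hand": 40},
  {"xyz": [385,-290,-5],"yaw": -43,"hand": 40},
  {"xyz": [400,-300,-5],"yaw": -46,"hand": 40},
])

```text
time: 1.35
tool_pos: [0.4569, -0.1176, 0.2084]
orientation: [-0.001, 0.85, 0.527, -0.0]
force: [-0.6, -0.6, 0.5]
gripper_width: 0.468
finger_force: 0.0
```

step_arm([
  {"xyz": [30,5,10],"yaw": -3,"hand": 40},
  {"xyz": [70,12,30],"yaw": -6,"hand": 40},
  {"xyz": [110,18,50],"yaw": -9,"hand": 40},
  {"xyz": [150,24,70],"yaw": -11.5,"hand": 40},
  {"xyz": [180,29,90],"yaw": -11.5,"hand": 40},
  {"xyz": [188,30.5,105],"yaw": -11.5,"hand": 40},
  {"xyz": [188,30.5,108],"yaw": -11.5,"hand": 40},
  {"xyz": [188,30.5,108],"yaw": -11.5,"hand": 40},
])

```text
time: 2.35
tool_pos: [0.5677, 0.0332, 0.1013]
orientation: [0.0, 0.795, 0.607, -0.0]
force: [0.8, 0.1, 0.1]
gripper_width: 0.469
finger_force: 0.0
```

Run:
```python
from h import *
p,d=bot.snapshot('side'); q,_=bot.snapshot('wrist')
o=np.hstack([cv2.resize(p[100:260,230:430,::-1],(400,320),interpolation=cv2.INTER_CUBIC),cv2.resize(q[...,::-1],(400,250)).copy().repeat(1,0)[:320] if 0 else cv2.copyMakeBorder(cv2.resize(q[...,::-1],(400,250)),0,70,0,0,0)])
cv2.imwrite('pics/a1.png',o)
```

```text
(no output)
```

View pics/a1.png

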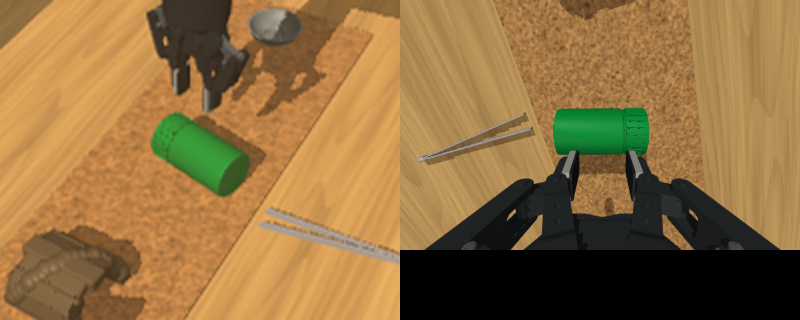

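The side crop shows the fingers above and to the far side of the tub. The wrist view shows the tub axis lying level between the two fingertips (570,165) and (635,165), so the yaw matches. I'll check the tub's position from the wrist depth.

```bash
cat >> h.py <<'E'
from scipy.optimize import least_squares
def tub(n,yaw0=-.26,save=None):
    c=cam(n); p,d=bot.snapshot(n); W=cloud(n,d,c); q=p.astype(int)
    if save: cv2.imwrite(save,p[...,::-1])
    m=(q[...,1]>q[...,0]*1.8)&(q[...,1]>q[...,2]*1.6)&(q[...,1]>50)&(d>0)&(W[...,2]>0.015)&(W[...,2]<.08)&(W[...,0]>.4)&(abs(W[...,1])<.25)
    P=W[m]; c0=P.mean(0)
    def res(x):
        nn=np.array([-np.sin(x[1]),np.cos(x[1])]); return np.hypot(P[:,:2]@nn-x[0],P[:,2]-.036-x[2])-.032
    x=least_squares(res,[c0[:2]@np.array([-np.sin(yaw0),np.cos(yaw0)]),yaw0,0],loss='soft_l1',f_scale=.002).x
    ax=np.array([np.cos(x[1]),np.sin(x[1])]); nn=np.array([-ax[1],ax[0]]); a=P[:,:2]@ax; lo,hi=np.percentile(a,[.5,99.5])
    mid=ax*(lo+hi)/2+nn*x[0]
    s=bot.get_state(); o=s['orientation']; al=2*np.arctan2(o[2],o[1]); e=s['tool_pos'][:2]-mid
    print(n,len(P),'mid',mid.round(4),'yaw',x[1].round(3),'dz',x[2].round(4),'len',(hi-lo).round(4),'perp',x[0].round(4),'| tool rel: across',(e@nn).round(4),'along',(e@ax).round(4),'toolx yaw',al.round(3),'t',s['time'])
    return p,W,x,mid
E
python3 -c "
from h import *
tub('wrist');tub('side')
c=cam('wrist');s=bot.get_state();f,cx,cy,R,t=c;q=R@s['tool_pos']+t;print(f*q[0]/q[2]+cx,f*q[1]/q[2]+cy)"
```

```text
wrist 10613 mid [0.5633 0.0276] yaw -0.264 dz -0.0002 len 0.1129 perp 0.1736 | tool rel: across 0.0069 along 0.0034 toolx yaw 1.304 t 2.5
side 920 mid [0.564  0.0281] yaw -0.264 dz -0.0012 len 0.1126 perp 0.1744 | tool rel: across 0.0065 along 0.0027 toolx yaw 1.304 t 2.55
326.252770678058 234.11434576989856
```

step_arm([
  {"xyz": [3,0,10],"yaw": 0,"hand": 40},
  {"xyz": [3,0,20],"yaw": 0,"hand": 40},
  {"xyz": [3,0,27],"yaw": 0,"hand": 40},
  {"xyz": [3,0,31],"yaw": 0,"hand": 40},
  {"xyz": [3,0,33],"yaw": 0,"hand": 40},
  {"xyz": [3,0,33],"yaw": 0,"hand": 40},
])

```text
time: 3.3
tool_pos: [0.5688, 0.0373, 0.068]
orientation: [0.0, 0.794, 0.607, -0.0]
force: [-0.9, -0.4, -0.0]
gripper_width: 0.47
finger_force: 0.0
```

step_arm([
  {"xyz": [0,0,1],"yaw": 0,"hand": 40},
  {"xyz": [0,0,2],"yaw": 0,"hand": 40},
  {"xyz": [0,0,2],"yaw": 0,"hand": 40},
])

```text
time: 3.68
tool_pos: [0.5687, 0.0373, 0.066]
orientation: [0.0, 0.794, 0.607, -0.0]
force: [0.0, 0.0, 1.0]
gripper_width: 0.465
finger_force: 0.0
```

step_arm([
  {"xyz": [0,0,1],"yaw": 0,"hand": 40},
  {"xyz": [0,0,1],"yaw": 0,"hand": 40},
])

```text
time: 3.92
tool_pos: [0.5687, 0.0373, 0.0649]
orientation: [-0.0, 0.794, 0.607, -0.0]
force: [-0.3, -0.6, -0.4]
gripper_width: 0.474
finger_force: 0.0
```

step_arm([
  {"xyz": [0,0,1],"yaw": 0,"hand": 40},
  {"xyz": [0,0,1],"yaw": 0,"hand": 40},
])

```text
time: 4.18
tool_pos: [0.5687, 0.0373, 0.0639]
orientation: [-0.0, 0.794, 0.607, -0.0]
force: [0.0, 0.5, 0.8]
gripper_width: 0.47
finger_force: 0.0
```

step_arm([
  {"xyz": [0,0,1],"yaw": 0,"hand": 40},
  {"xyz": [0,0,1],"yaw": 0,"hand": 40},
])

```text
time: 4.42
tool_pos: [0.5687, 0.0373, 0.0629]
orientation: [-0.0, 0.794, 0.607, -0.0]
force: [0.3, -0.6, -0.3]
gripper_width: 0.466
finger_force: 0.0
```

step_arm([
  {"xyz": [0,0,1],"yaw": 0,"hand": 40},
  {"xyz": [0,0,1],"yaw": 0,"hand": 40},
])

```text
time: 4.68
tool_pos: [0.5687, 0.0373, 0.0619]
orientation: [-0.0, 0.794, 0.607, -0.0]
force: [0.1, 0.4, 0.6]
gripper_width: 0.469
finger_force: 0.0
```

step_arm([
  {"xyz": [0,0,1],"yaw": 0,"hand": 40},
  {"xyz": [0,0,1],"yaw": 0,"hand": 40},
])

```text
time: 4.92
tool_pos: [0.5687, 0.0373, 0.0608]
orientation: [-0.0, 0.794, 0.607, -0.0]
force: [-0.2, -0.2, 0.1]
gripper_width: 0.468
finger_force: 0.0
```

```bash
python3 -c "
from h import *
tub('side')"
```

```text
side 873 mid [0.5635 0.0281] yaw -0.263 dz -0.0012 len 0.1126 perp 0.1737 | tool rel: across 0.0102 along 0.0026 toolx yaw 1.305 t 4.975
```

step_arm([
  {"xyz": [0,0,1],"yaw": 0,"hand": 40},
  {"xyz": [0,0,1],"yaw": 0,"hand": 40},
])

```text
time: 5.22
tool_pos: [0.5687, 0.0373, 0.0599]
orientation: [-0.0, 0.794, 0.607, -0.0]
force: [0.1, -0.2, 0.1]
gripper_width: 0.469
finger_force: 0.0
```

step_arm([
  {"xyz": [0,0,1],"yaw": 0,"hand": 40},
  {"xyz": [0,0,1],"yaw": 0,"hand": 40},
])

```text
time: 5.48
tool_pos: [0.5687, 0.0373, 0.0589]
orientation: [-0.0, 0.794, 0.607, -0.0]
force: [-0.5, -0.1, -0.6]
gripper_width: 0.474
finger_force: 0.0
```

step_arm([
  {"xyz": [0,0,1],"yaw": 0,"hand": 40},
  {"xyz": [0,0,1],"yaw": 0,"hand": 40},
])

```text
time: 5.72
tool_pos: [0.5687, 0.0373, 0.0579]
orientation: [-0.0, 0.794, 0.607, -0.0]
force: [-0.4, -0.2, -0.7]
gripper_width: 0.469
finger_force: 0.0
```

Run:
```python
from h import *
tub('wrist')
p,d=bot.snapshot('side'); q,_=bot.snapshot('wrist')
cv2.imwrite('pics/a2.png',np.hstack([cv2.resize(p[120:220,270:395,::-1],(400,320),interpolation=cv2.INTER_CUBIC),cv2.resize(q[100:356,160:480,::-1],(400,320))]))
```

```text
wrist 13581 mid [0.5633 0.0275] yaw -0.265 dz -0.0001 len 0.1131 perp 0.1742 | tool rel: across 0.0109 along 0.0027 toolx yaw 1.305 t 5.775
```

View pics/a2.png

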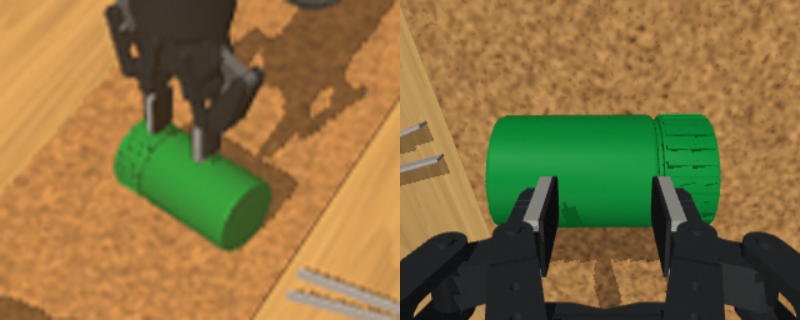

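The tips are just above the tub's crest, at about (155,130) and (205,160) on the left and (545,180) and (668,180) on the right. They are not touching yet, so I'll continue down.

step_arm([
  {"xyz": [0,0,1],"yaw": 0,"hand": 40},
  {"xyz": [0,0,1],"yaw": 0,"hand": 40},
])

```text
time: 6.12
tool_pos: [0.5687, 0.0373, 0.0569]
orientation: [-0.0, 0.794, 0.607, -0.0]
force: [1.2, -0.2, 0.3]
gripper_width: 0.466
finger_force: 0.0
```

step_arm([
  {"xyz": [0,0,1],"yaw": 0,"hand": 40},
  {"xyz": [0,0,1],"yaw": 0,"hand": 40},
])

```text
time: 6.38
tool_pos: [0.5687, 0.0373, 0.0559]
orientation: [-0.0, 0.794, 0.607, -0.0]
force: [-0.5, -1.1, -0.3]
gripper_width: 0.473
finger_force: 0.0
```

step_arm([
  {"xyz": [0,0,1],"yaw": 0,"hand": 40},
  {"xyz": [0,0,1],"yaw": 0,"hand": 40},
])

```text
time: 6.62
tool_pos: [0.5687, 0.0373, 0.0549]
orientation: [-0.0, 0.794, 0.607, -0.0]
force: [-0.4, 0.5, -0.6]
gripper_width: 0.469
finger_force: 0.0
```

step_arm([
  {"xyz": [0,0,1],"yaw": 0,"hand": 40},
  {"xyz": [0,0,1],"yaw": 0,"hand": 40},
])

```text
time: 6.88
tool_pos: [0.5687, 0.0373, 0.0539]
orientation: [-0.0, 0.794, 0.607, -0.0]
force: [-0.5, 0.2, -0.4]
gripper_width: 0.471
finger_force: 0.0
```

step_arm([
  {"xyz": [0,0,1],"yaw": 0,"hand": 40},
  {"xyz": [0,0,1],"yaw": 0,"hand": 40},
])

```text
time: 7.12
tool_pos: [0.5687, 0.0373, 0.0529]
orientation: [-0.0, 0.794, 0.607, -0.0]
force: [-0.2, -0.6, -0.1]
gripper_width: 0.468
finger_force: 0.0
```

```bash
python3 -c "
from h import *
p=tub('wrist')[0]
cv2.imwrite('pics/a3.png',p[120:320,190:450,::-1].repeat(2,0).repeat(2,1))"
```

```text
wrist 14026 mid [0.5633 0.0274] yaw -0.265 dz -0.0001 len 0.1132 perp 0.1743 | tool rel: across 0.0109 along 0.0026 toolx yaw 1.305 t 7.175
```

View pics/a3.png

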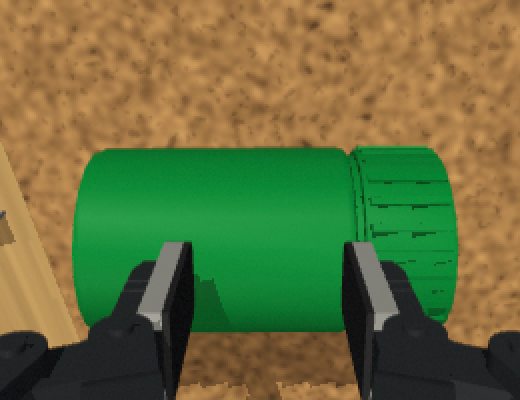

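The tub fills the centre of the view, with its crest at about row 240. The tips end at (178,245) and (355,245), with no force yet. I'll work out the tip height from that pixel.

Run:
```python
from h import *
c=cam('wrist');ax=np.array([np.cos(-.265),np.sin(-.265)]);nn=np.array([-ax[1],ax[0]]);tp=bot.get_state()['tool_pos']
print('cam rel tool', ((-c[3].T@c[4])[:2]-tp[:2])@nn,(-c[3].T@c[4])[2])
for z in(.05,.055,.06,.065,.07):
  for u,v in((190+165/2,120+243/2),(190+190/2,120+243/2),(190+345/2,120+243/2)):
    e=ray(c,u,v,z)[:2]-tp[:2]; print(z,'tool x',(e@nn*1e3).round(1),'along',(e@ax*1e3).round(1))
```

```text
cam rel tool 0.07573499158615102 0.2234075453581274
0.05 tool x -6.5 along -35.0
0.05 tool x -6.5 along -26.8
0.05 tool x -6.5 along 23.6
0.055 tool x -4.1 along -34.0
0.055 tool x -4.1 along -26.1
0.055 tool x -4.2 along 22.9
0.06 tool x -1.7 along -33.0
0.06 tool x -1.7 along -25.4
0.06 tool x -1.8 along 22.2
0.065 tool x 0.6 along -32.1
0.065 tool x 0.6 along -24.6
0.065 tool x 0.6 along 21.4
0.07 tool x 3.0 along -31.1
0.07 tool x 3.0 along -23.9
0.07 tool x 3.0 along 20.7
```

Run:
```python
from h import *
c=cam('wrist');p,d=bot.snapshot('wrist');W=cloud('wrist',d,c)
ax=np.array([np.cos(-.265),np.sin(-.265)]);nn=np.array([-ax[1],ax[0]]);tp=bot.get_state()['tool_pos']
for u in(276,280):
  for v in range(236,290,4):
    e=W[v,u]; print(u,v,p[v,u],'x',((e[:2]-tp[:2])@nn*1e3).round(1),'y',((e[:2]-tp[:2])@ax*1e3).round(1),'z',(e[2]*1e3).round(1))
```

```text
276 236 [ 33 153  69] x 3.8 y -30.0 z 64.1
276 240 [ 42 135  66] x 1.7 y -29.9 z 65.3
276 244 [129 128 121] x 11.6 y -25.4 z 90.9
276 248 [129 128 121] x 11.0 y -25.0 z 94.2
276 252 [129 128 121] x 11.6 y -24.1 z 99.4
276 256 [128 127 121] x 11.4 y -23.6 z 103.0
276 260 [31 30 30] x 11.0 y -23.1 z 106.1
276 264 [30 30 29] x 11.7 y -22.3 z 110.9
276 268 [27 26 25] x 11.1 y -22.0 z 113.1
276 272 [12 10 15] x 10.3 y -21.7 z 115.1
276 276 [ 7 10 12] x 8.7 y -21.7 z 115.5
276 280 [11 11 15] x 7.0 y -21.8 z 116.0
276 284 [ 9  9 12] x 4.7 y -22.0 z 115.4
276 288 [11 13 14] x 4.0 y -21.7 z 117.3
280 236 [ 34 154  70] x 3.9 y -27.6 z 64.2
280 240 [ 43 135  67] x 1.9 y -27.5 z 65.7
280 244 [109 109 102] x 11.2 y -23.6 z 90.1
280 248 [29 28 29] x 11.3 y -22.9 z 94.8
280 252 [29 28 30] x 11.5 y -22.2 z 99.3
280 256 [17 18 18] x 11.4 y -21.7 z 103.0
280 260 [ 8 12  8] x 9.6 y -21.7 z 103.5
280 264 [14 12 13] x 7.1 y -21.9 z 102.8
280 268 [14 15 15] x 6.2 y -21.7 z 104.8
280 272 [10 12 12] x 4.5 y -21.7 z 105.5
280 276 [13 14 15] x 2.5 y -21.8 z 105.6
280 280 [11 13 15] x 0.7 y -21.8 z 106.1
280 284 [16 16 16] x -1.0 y -21.7 z 106.8
280 288 [ 9  9 10] x -3.7 y -22.0 z 105.8
```

Run:
```python
from h import *
tp=bot.get_state()['tool_pos']
ax=np.array([np.cos(-.265),np.sin(-.265)]);nn=np.array([-ax[1],ax[0]])
for n in('side','scene'):
    p,d=bot.snapshot(n);W=cloud(n,d);e=W[...,:2]-tp[:2];q=p.astype(int)
    m=(abs(e@nn)<.025)&(abs(e@ax)<.06)&(W[...,2]>.045)&(W[...,2]<.12)&(d>0)&(q.max(-1)-q.min(-1)<25)
    P=np.c_[e@nn*1e3,e@ax*1e3,W[...,2]*1e3][m]; P=P[np.argsort(P[:,2])]; print(n,len(P)); print(P[::max(1,len(P)//25)].round(0).tolist())
```

```text
Traceback (most recent call last):
IndexError: boolean index did not match indexed array along axis 1; size of axis is 1920 but size of corresponding boolean axis is 640
```

Run:
```python
from h import *
tp=bot.get_state()['tool_pos']
ax=np.array([np.cos(-.265),np.sin(-.265)]);nn=np.array([-ax[1],ax[0]])
for n in('side','scene'):
    p,d=bot.snapshot(n);W=cloud(n,d);e=W[...,:2]-tp[:2];q=p.astype(int)
    m=(abs(e@nn)<.025)&(abs(e@ax)<.06)&(W[...,2]>.045)&(W[...,2]<.12)&(d>0)&(q.max(-1)-q.min(-1)<25)
    P=np.stack([e@nn*1e3,e@ax*1e3,W[...,2]*1e3],-1)[m]; P=P[np.argsort(P[:,2])]; print(n,len(P)); print(P[::max(1,len(P)//25)].round(0).tolist())
```

```text
side 83
[[7.0, -27.0, 86.0], [12.0, 21.0, 89.0], [13.0, -23.0, 91.0], [13.0, -26.0, 92.0], [9.0, -26.0, 94.0], [-4.0, -33.0, 95.0], [9.0, -29.0, 95.0], [5.0, -35.0, 96.0], [11.0, 22.0, 97.0], [-4.0, -33.0, 99.0], [12.0, -22.0, 99.0], [6.0, -27.0, 102.0], [13.0, 23.0, 102.0], [13.0, -26.0, 103.0], [9.0, -26.0, 103.0], [-3.0, -34.0, 106.0], [10.0, -26.0, 107.0], [13.0, -23.0, 107.0], [9.0, -29.0, 108.0], [1.0, -34.0, 109.0], [8.0, -32.0, 109.0], [11.0, -21.0, 112.0], [11.0, -25.0, 114.0], [10.0, -27.0, 114.0], [7.0, 25.0, 116.0], [10.0, -32.0, 117.0], [-6.0, 21.0, 119.0], [13.0, -22.0, 119.0]]
scene 53
[[-22.0, -60.0, 65.0], [-9.0, 26.0, 87.0], [2.0, 31.0, 90.0], [8.0, 24.0, 90.0], [-11.0, 22.0, 91.0], [-4.0, 32.0, 92.0], [-1.0, 30.0, 94.0], [2.0, 32.0, 95.0], [-3.0, 32.0, 96.0], [-8.0, 28.0, 96.0], [-6.0, 33.0, 97.0], [-8.0, 26.0, 98.0], [2.0, 33.0, 99.0], [-11.0, 24.0, 100.0], [8.0, 28.0, 101.0], [-0.0, 31.0, 102.0], [8.0, 25.0, 103.0], [5.0, 34.0, 104.0], [3.0, 32.0, 106.0], [5.0, 33.0, 107.0], [-11.0, 27.0, 107.0], [-6.0, 33.0, 108.0], [8.0, 28.0, 109.0], [-5.0, 31.0, 109.0], [0.0, 30.0, 112.0], [3.0, 31.0, 112.0], [5.0, 34.0, 115.0]]
```

All three cameras put the real tips at z≈0.087, about 34 mm behind the reported TCP and 19 mm above the crest. I'll go by the cameras and continue down.

step_arm([
  {"xyz": [0,0,6],"yaw": 0,"hand": 40},
  {"xyz": [0,0,11],"yaw": 0,"hand": 40},
  {"xyz": [0,0,14],"yaw": 0,"hand": 40},
  {"xyz": [0,0,16],"yaw": 0,"hand": 40},
  {"xyz": [0,0,16],"yaw": 0,"hand": 40},
])

```text
time: 8.0
tool_pos: [0.5686, 0.038, 0.0388]
orientation: [-0.0, 0.794, 0.607, 0.0]
force: [-3.5, 1.2, 8.7]
gripper_width: 0.467
finger_force: 4.1
```

step_arm([
  {"xyz": [0,0,1],"yaw": 0,"hand": 40},
  {"xyz": [0,0,1],"yaw": 0,"hand": 40},
])

```text
time: 8.25
tool_pos: [0.5688, 0.0382, 0.0387]
orientation: [-0.0, 0.794, 0.607, 0.001]
force: [-5.7, 1.9, 12.2]
gripper_width: 0.472
finger_force: 5.7
```

step_arm([
  {"xyz": [0,0,1],"yaw": 0,"hand": 40},
  {"xyz": [0,0,1],"yaw": 0,"hand": 40},
])

```text
time: 8.5
tool_pos: [0.5689, 0.0384, 0.0386]
orientation: [-0.0, 0.794, 0.607, 0.001]
force: [-6.9, 3.1, 14.3]
gripper_width: 0.465
finger_force: 7.3
```

step_arm([
  {"xyz": [-2,0,-1],"yaw": 0,"hand": 40},
  {"xyz": [-7,0,-1],"yaw": 0,"hand": 40},
  {"xyz": [-12,0,-1],"yaw": 0,"hand": 40},
  {"xyz": [-17,0,-1],"yaw": 0,"hand": 40},
  {"xyz": [-22,0,-1],"yaw": 0,"hand": 40},
  {"xyz": [-27,0,-1],"yaw": 0,"hand": 40},
  {"xyz": [-32,0,-1],"yaw": 0,"hand": 40},
  {"xyz": [-36,0,-1],"yaw": 0,"hand": 40},
  {"xyz": [-38,0,-1],"yaw": 0,"hand": 40},
  {"xyz": [-38,0,-1],"yaw": 0,"hand": 40},
])

```text
time: 9.75
tool_pos: [0.5588, 0.0009, 0.0389]
orientation: [0.0, 0.794, 0.607, 0.0]
force: [-6.2, 1.3, 13.0]
gripper_width: 0.47
finger_force: 6.3
```

```bash
python3 -c "
from h import *
tub('wrist');tub('side')"
```

```text
wrist 19135 mid [0.5585 0.0092] yaw -0.266 dz -0.0002 len 0.1129 perp 0.1558 | tool rel: across -0.008 along 0.0025 toolx yaw 1.305 t 9.8
side 864 mid [0.559  0.0098] yaw -0.262 dz -0.0012 len 0.1119 perp 0.1541 | tool rel: across -0.0086 along 0.0021 toolx yaw 1.306 t 9.85
```

step_arm([
  {"xyz": [0,0,-2],"yaw": 0,"hand": 40},
  {"xyz": [0,0,-4],"yaw": 0,"hand": 40},
  {"xyz": [0,0,-8],"yaw": 0,"hand": 40},
  {"xyz": [10,0,-9],"yaw": 0,"hand": 40},
  {"xyz": [19,0,-9],"yaw": 0,"hand": 40},
  {"xyz": [19,0,-9],"yaw": 0,"hand": 40},
])

```text
time: 10.6
tool_pos: [0.5639, 0.0199, 0.0447]
orientation: [-0.0, 0.794, 0.608, -0.0]
force: [-0.6, 0.3, 0.2]
gripper_width: 0.465
finger_force: 0.0
```

```bash
python3 -c "
from h import *
tub('wrist')"
```

```text
wrist 14650 mid [0.5585 0.0092] yaw -0.266 dz -0.0001 len 0.1132 perp 0.1554 | tool rel: across 0.0114 along 0.0024 toolx yaw 1.306 t 10.65
```

Stays put. Next stroke.

step_arm([
  {"xyz": [0,0,5],"yaw": 0,"hand": 40},
  {"xyz": [0,0,8],"yaw": 0,"hand": 40},
  {"xyz": [-3,0,8.5],"yaw": 0,"hand": 40},
  {"xyz": [-9,0,8.5],"yaw": 0,"hand": 40},
  {"xyz": [-16,0,8.5],"yaw": 0,"hand": 40},
  {"xyz": [-23,0,8.5],"yaw": 0,"hand": 40},
  {"xyz": [-30,0,8.5],"yaw": 0,"hand": 40},
  {"xyz": [-36,0,8.5],"yaw": 0,"hand": 40},
  {"xyz": [-40,0,8.5],"yaw": 0,"hand": 40},
  {"xyz": [-41,0,8.5],"yaw": 0,"hand": 40},
])

```text
time: 11.9
tool_pos: [0.5534, -0.021, 0.0388]
orientation: [0.001, 0.795, 0.607, 0.001]
force: [-2.7, 0.7, 10.1]
gripper_width: 0.467
finger_force: 5.0
```

step_arm([
  {"xyz": [0,0,0],"yaw": 0,"hand": 40},
  {"xyz": [0,0,-2],"yaw": 0,"hand": 40},
  {"xyz": [0,0,-4],"yaw": 0,"hand": 40},
  {"xyz": [0,0,-8],"yaw": 0,"hand": 40},
  {"xyz": [10,0,-9],"yaw": 0,"hand": 40},
  {"xyz": [20,0,-9],"yaw": 0,"hand": 40},
  {"xyz": [20,0,-9],"yaw": 0,"hand": 40},
])

```text
time: 12.78
tool_pos: [0.5584, -0.0002, 0.0453]
orientation: [-0.0, 0.794, 0.608, -0.0]
force: [1.4, -0.2, -0.9]
gripper_width: 0.468
finger_force: 0.0
```

```bash
python3 -c "
from h import *
tub('wrist')"
```

```text
wrist 14406 mid [ 0.5532 -0.0107] yaw -0.266 dz -0.0001 len 0.1132 perp 0.135 | tool rel: across 0.0111 along 0.0023 toolx yaw 1.307 t 12.825
```

step_arm([
  {"xyz": [0,0,5],"yaw": 0,"hand": 40},
  {"xyz": [0,0,8],"yaw": 0,"hand": 40},
  {"xyz": [-3,0,9],"yaw": 0,"hand": 40},
  {"xyz": [-9,0,9],"yaw": 0,"hand": 40},
  {"xyz": [-16,0,9],"yaw": 0,"hand": 40},
  {"xyz": [-23,0,9],"yaw": 0,"hand": 40},
  {"xyz": [-30,0,9],"yaw": 0,"hand": 40},
  {"xyz": [-36,0,9],"yaw": 0,"hand": 40},
  {"xyz": [-40,0,9],"yaw": 0,"hand": 40},
  {"xyz": [-41,0,9],"yaw": 0,"hand": 40},
])

```text
time: 14.08
tool_pos: [0.5478, -0.0414, 0.0388]
orientation: [0.001, 0.795, 0.607, 0.0]
force: [-3.6, 0.4, 10.0]
gripper_width: 0.47
finger_force: 5.0
```

step_arm([
  {"xyz": [0,0,0],"yaw": 0,"hand": 40},
  {"xyz": [0,0,-2],"yaw": 0,"hand": 40},
  {"xyz": [0,0,-4],"yaw": 0,"hand": 40},
  {"xyz": [0,0,-8],"yaw": 0,"hand": 40},
  {"xyz": [10,0,-9],"yaw": 0,"hand": 40},
  {"xyz": [20,0,-9],"yaw": 0,"hand": 40},
  {"xyz": [20,0,-9],"yaw": 0,"hand": 40},
])

```text
time: 14.95
tool_pos: [0.5529, -0.0205, 0.0453]
orientation: [-0.0, 0.794, 0.608, -0.0]
force: [0.1, 0.1, -0.2]
gripper_width: 0.467
finger_force: 0.0
```

```bash
python3 -c "
from h import *
tub('wrist',save='pics/w3.png')"
```

```text
wrist 12929 mid [ 0.5478 -0.0307] yaw -0.266 dz -0.0001 len 0.1133 perp 0.1145 | tool rel: across 0.0107 along 0.0022 toolx yaw 1.307 t 15.0
```

View pics/w3.png

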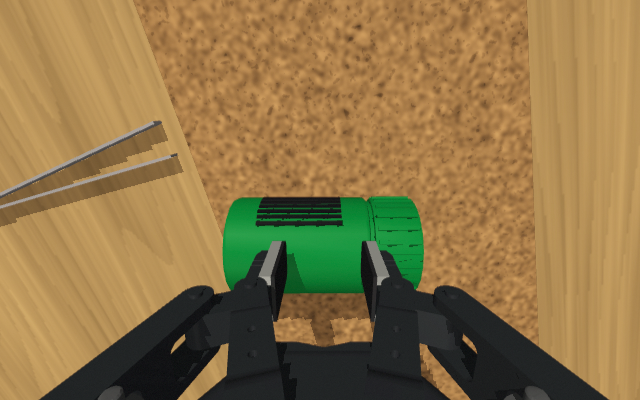

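The vent has come up on the cave side at (300,212), as expected. The tub has rolled about 107°.

step_arm([
  {"xyz": [0,0,5],"yaw": 0,"hand": 40},
  {"xyz": [0,0,8],"yaw": 0,"hand": 40},
  {"xyz": [-3,0,9],"yaw": 0,"hand": 40},
  {"xyz": [-9,0,9],"yaw": 0,"hand": 40},
  {"xyz": [-16,0,9],"yaw": 0,"hand": 40},
  {"xyz": [-23,0,9],"yaw": 0,"hand": 40},
  {"xyz": [-30,0,9],"yaw": 0,"hand": 40},
  {"xyz": [-36,0,9],"yaw": 0,"hand": 40},
  {"xyz": [-40,0,9],"yaw": 0,"hand": 40},
  {"xyz": [-41,0,9],"yaw": 0,"hand": 40},
])

```text
time: 16.25
tool_pos: [0.5422, -0.0617, 0.0387]
orientation: [0.001, 0.795, 0.607, 0.0]
force: [-4.0, 0.6, 10.2]
gripper_width: 0.47
finger_force: 5.0
```

step_arm([
  {"xyz": [0,0,0],"yaw": 0,"hand": 40},
  {"xyz": [0,0,-2],"yaw": 0,"hand": 40},
  {"xyz": [0,0,-4],"yaw": 0,"hand": 40},
  {"xyz": [0,0,-8],"yaw": 0,"hand": 40},
  {"xyz": [10,0,-9],"yaw": 0,"hand": 40},
  {"xyz": [20,0,-9],"yaw": 0,"hand": 40},
  {"xyz": [20,0,-9],"yaw": 0,"hand": 40},
])

```text
time: 17.12
tool_pos: [0.5474, -0.0407, 0.0453]
orientation: [-0.0, 0.794, 0.608, -0.0]
force: [0.1, 0.2, -0.5]
gripper_width: 0.466
finger_force: 0.0
```

```bash
cat >> h.py <<'E'
def vent(n):
    p,W,x,mid=tub(n); q=p.astype(int)
    ax=np.array([np.cos(x[1]),np.sin(x[1])]); nn=np.array([-ax[1],ax[0]]); e=W[...,:2]-mid
    a=e@ax; b=e@nn; z=W[...,2]-.036-x[2]
    m=(abs(a+.014)<.028)&(abs(np.hypot(b,z)-.032)<.004)&(q.max(-1)<70)&(z>0)
    k,l,s,c=cv2.connectedComponentsWithStats(cv2.morphologyEx(m.astype(np.uint8),cv2.MORPH_CLOSE,np.ones((5,5))))
    m=m&(l==1+np.argmax(s[1:,4])); th=np.degrees(np.arctan2(b[m],z[m])); al=a[m]
    print('vent n',m.sum(),'theta to cave side: lo/hi/mid',np.percentile(th,[1,99]).round(1),np.percentile(th,[1,99]).mean().round(1),'along',np.percentile(al,[1,99]).round(4))
E
python3 -c "
from h import *
vent('wrist')"
```

```text
wrist 12543 mid [ 0.5425 -0.0507] yaw -0.266 dz -0.0001 len 0.1133 perp 0.0936 | tool rel: across 0.0105 along 0.0021 toolx yaw 1.307 t 17.175
vent n 2222 theta to cave side: lo/hi/mid [10.1 60.4] 35.2 along [-0.0384  0.0103]
```

step_arm([
  {"xyz": [0,0,5],"yaw": 0,"hand": 40},
  {"xyz": [0,0,8],"yaw": 0,"hand": 40},
  {"xyz": [-3,0,9],"yaw": 0,"hand": 40},
  {"xyz": [-9,0,9],"yaw": 0,"hand": 40},
  {"xyz": [-16,0,9],"yaw": 0,"hand": 40},
  {"xyz": [-23,0,9],"yaw": 0,"hand": 40},
  {"xyz": [-30,0,9],"yaw": 0,"hand": 40},
  {"xyz": [-35,0,9],"yaw": 0,"hand": 40},
  {"xyz": [-38,0,9],"yaw": 0,"hand": 40},
  {"xyz": [-39,0,9],"yaw": 0,"hand": 40},
])

```text
time: 18.42
tool_pos: [0.5372, -0.0801, 0.0388]
orientation: [0.001, 0.795, 0.607, 0.0]
force: [-4.1, 0.4, 10.5]
gripper_width: 0.471
finger_force: 5.2
```

step_arm([
  {"xyz": [0,0,0],"yaw": 0,"hand": 40},
  {"xyz": [0,0,-2],"yaw": 0,"hand": 40},
  {"xyz": [0,0,-4],"yaw": 0,"hand": 40},
  {"xyz": [0,0,-10],"yaw": 0,"hand": 40},
  {"xyz": [0,0,-30],"yaw": 0,"hand": 40},
  {"xyz": [-10,0,-50],"yaw": 0,"hand": 40},
  {"xyz": [-25,0,-60],"yaw": 0,"hand": 40},
  {"xyz": [-30,0,-60],"yaw": 0,"hand": 40},
  {"xyz": [-30,0,-60],"yaw": 0,"hand": 40},
])

```text
time: 19.55
tool_pos: [0.5285, -0.1087, 0.0955]
orientation: [-0.001, 0.795, 0.607, -0.0]
force: [-0.5, 0.8, 0.3]
gripper_width: 0.47
finger_force: 0.0
```

```bash
python3 -c "
from h import *
vent('wrist');vent('side')
p,_=bot.snapshot('wrist');cv2.imwrite('pics/w5.png',p[...,::-1])"
```

```text
wrist 11569 mid [ 0.5375 -0.0694] yaw -0.263 dz -0.0003 len 0.113 perp 0.0729 | tool rel: across -0.04 along 0.0014 toolx yaw 1.305 t 19.6
vent n 1763 theta to cave side: lo/hi/mid [-27.8  24.7] -1.5 along [-0.0383  0.0104]
side 708 mid [ 0.5375 -0.0691] yaw -0.265 dz -0.0012 len 0.1125 perp 0.074 | tool rel: across -0.04 along 0.0015 toolx yaw 1.305 t 19.65
vent n 66 theta to cave side: lo/hi/mid [-51.   15.1] -18.0 along [-0.0342  0.0114]
```

View pics/w5.png

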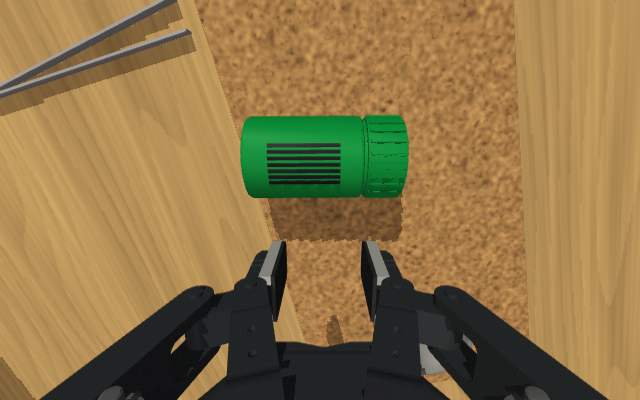

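The vent is at (303,164), about 1.5° off straight up and within measurement noise, and all seven slots are visible. The tub is at rest and the gripper is clear, so I'll hand it in.

```bash
python3 -c "
from workcell import bot
print(bot.close_job())"
```

```text
the job is handed in; nothing more can be done
None
```

I rolled the tub half a turn towards the dish in five strokes on its top; it lies at rest with the vent facing up (measured about 1.5° off vertical), the gripper is clear, and the job was handed in at about 20 s.

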